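# Fetch the flashlight from under the wire shelf with the reacher

### The job

The flashlight has slipped off the wire shelf and lies underneath it, too far in for a hand. Take the reacher by grip and trigger, squeeze the trigger to close its jaws on the flashlight and pull it right out onto the open bench, clear of the shelf; then lay the reacher flat on the open bench and put the flashlight back on top of the shelf, lying on the bare wires. Never touch the flashlight with the gripper while it is under the shelf, do not shift or tip the tin and the fuse box under the shelf or the mug and the can beside it, and do not shove the shelf.

Things in the scene. Friction and masses are not known exactly. Their poses are not given: they have to be found in the camera images.
- flashlight: black flashlight lying on its side: 132 mm long (own y axis), hexagonal head 32 mm wide and 28 mm high on the -y end (y -65 to -35 mm), barrel 28 mm wide, 0.12 kg; origin at mid length, 14 mm under its axis, on the surface it lies on; z up. It starts under the shelf with its head towards the shelf's -y side
- reacher: silver and black reacher (pick-up tool) lying flat on its side, 330 mm long, at most 36 mm high, 0.25 kg. Own x: along the shaft to the jaws, y: along the pistol grip away from the shaft, z up; origin on the underside below the squeeze point. Shaft 16 mm thick at y = -42 mm, 19 mm up; rear housing x -37 to 61, y -57 to -27 mm; head x 190 to 224 mm. Centre of mass at x 54, y -17 mm
- reacher_grip (a point): squeeze point, 17 mm above the reacher's underside, midway between the grip's back face (x -31 mm, y -40 to 48 mm, butt y 44 to 62 mm) and the trigger's front face (x +30 mm, y -26 to 34 mm, z 6 to 28 mm): 61 mm apart when free. Take it from above, fingers closing along the reacher's x axis
- reacher_jaws (a point): point midway between the jaw pads (x 272, y -42, z 16 mm in the reacher's frame). The pads are 46 mm long and 20 mm high (x 249 to 295 mm). Open, the jaws are 66 mm apart here, 80 mm at the tips and 100 mm wide over all; the pads are parallel at a 30 mm gap
- reacher_trigger (a joint): how far the trigger is squeezed, m: 0 free (jaws open), 0.018 fully back (jaws shut), about 0.010 with the flashlight clamped. The jaws follow it. Its spring pushes back with 11 N at first, 18 N with the flashlight clamped, 24 N at the end: fingers held 57 mm apart carry the reacher with the jaws open, a squeeze of 40 to 80 N clamps firmly
- reacher_jaw_left: steel jaw with a rubber pad on the reacher's +y side; origin at its pivot
- reacher_jaw_right: steel jaw with a rubber pad on the reacher's -y side; origin at its pivot
- wire_shelf: wire shelf, fixed, open on all sides: deck 280 mm (own x) by 320 mm (own y), top 100 mm and underside 94 mm above the bench; legs 14 mm thick at x +-135, y +-155 mm. Origin on the bench under its middle, x away from the robot. The back half of the deck (x > -5 mm) carries a meter 50 mm high and pliers, with a 16 mm high rail round it; the front half is bare
- terminal_tin: red flat tin 94 x 124 x 37 mm (own x, y, z) under the left part of the shelf; origin under its middle
- fuse_box: white flat box 62 x 100 x 24 mm (own x, y, z) under the front edge of the shelf; origin under its middle
- coffee_mug: white mug 102 mm high standing in front of the shelf's right end; its round body, 80 mm across, is centred at own y = +18 mm, the handle reaches to y = -59 mm; origin on its underside
- lube_can: white spray can, 51 mm across, 149 mm high, standing off the far right corner of the shelf; origin under its middle
- case_corner (a point): near left bottom corner of the fixed, open black tool case at the back right; the case reaches from here 170 mm along this point's x axis and 360 mm against its y axis and is 97 mm high
- flashlight_head (a point): middle of the flashlight's head end (own y = -65 mm)
- flashlight_tail (a point): middle of the flashlight's tail end (own y = +65 mm)
- brick_end (a point): near end of the fixed black power brick at the right front: the middle of its bottom edge; the brick reaches 140 mm from here against this point's y axis, is 52 mm wide and 34 mm high

How it is judged (in metres and radians):
On the way, in this order (a step that is already met when the one before it is completed fails the run):
1. the reacher's two jaws are closed on the flashlight while it is still under the shelf (contact force between each of reacher_jaw_left, reacher_jaw_right and flashlight above 0.5 N and value of joint reacher_trigger above 0.005 m and y of flashlight in the frame of wire_shelf between -0.12 and 0.12 m and x of flashlight in the frame of wire_shelf between -0.1 and 0.1 m), for 0.2 s.
2. the flashlight is pulled out, both its ends clear of the deck's outline, still clamped in the jaws (contact force between each of reacher_jaw_left, reacher_jaw_right and flashlight above 0.5 N and height (world z) of flashlight below 0.06 m and (y of flashlight_head in the frame of wire_shelf below -0.16 m or y of flashlight_head in the frame of wire_shelf above 0.16 m or x of flashlight_head in the frame of wire_shelf below -0.14 m or x of flashlight_head in the frame of wire_shelf above 0.14 m) and (y of flashlight_tail in the frame of wire_shelf below -0.16 m or y of flashlight_tail in the frame of wire_shelf above 0.16 m or x of flashlight_tail in the frame of wire_shelf below -0.14 m or x of flashlight_tail in the frame of wire_shelf above 0.14 m)), for 0.05 s.
At the end, for the whole second after the job is handed in: the flashlight lies flat and still on the bare wires of the shelf's deck (its middle at least 1 cm inside the deck's edges); the reacher lies flat and still on the bench with its jaws outside the shelf's outline (height (world z) of flashlight between 0.096 and 0.112 m and x of flashlight in the frame of wire_shelf between -0.13 and 0.13 m and y of flashlight in the frame of wire_shelf between -0.15 and 0.15 m and angle between flashlight's own y axis and vertical above 1.4 rad and contact force between flashlight and wire_shelf above 0.3 N and linear speed of each of flashlight, reacher below 0.02 m/s and height (world z) of reacher below 0.008 m and angle between reacher's own z axis and vertical below 0.08 rad and (y of reacher_jaws in the frame of wire_shelf below -0.18 m or y of reacher_jaws in the frame of wire_shelf above 0.18 m or x of reacher_jaws in the frame of wire_shelf below -0.16 m or x of reacher_jaws in the frame of wire_shelf above 0.16 m)); the robot touches nothing.
It fails at once if the gripper's fingers touch the flashlight while it is under the shelf (contact force between the fingers and flashlight above 0.5 N and height (world z) of flashlight below 0.07 m and y of flashlight in the frame of wire_shelf between -0.16 and 0.16 m and x of flashlight in the frame of wire_shelf between -0.14 and 0.14 m).
It fails at once if the tin, the fuse box, the mug or the can is shifted by more than 3 cm, or the mug or the can is tipped (distance of any of terminal_tin, fuse_box, coffee_mug, lube_can from where it was at the start of the episode above 0.03 m or angle between any of coffee_mug, lube_can's own z axis and vertical above 0.3 rad).
It fails at once if the reacher or the fingers shove the shelf with more than 20 N (contact force between any of reacher, the fingers and wire_shelf above 20 N).
It also fails if it takes over 56 s, if anything falls off the work surface, if the arm or the gripper's body presses on something with over 40 N, if the wrist force passes 120 N, or if a joint passes its speed limit or range.

### The arm

A 6-joint arm with a two-finger parallel gripper is mounted at the origin on a cart in front of the work surface, level with it; the furniture and walls round the work are solid. World frame = base frame: x ahead of the robot, y to its left, z up, the work surface at z = 0. Lengths are in mm, angles in rad, forces in N, time in s.
With the tool pointing down it reaches from about 250 to 775 mm from the base axis. Payload 4 kg.
Tool frame: the origin (TCP) lies midway between the tips of the shut fingers; the grasp point (between the pads) lies 19 mm behind it (r.grasp_offset is the distance from the TCP to the grasp point, in mm); z points along the fingers, y is the line along which they close (so a half turn about z gives the same grasp; the last joint's range is limited). The gripper opens to 85 mm and grips with 20 to 120 N. Pads are 22 mm wide; open, the fingers measure 114 mm over their backs; the gripper's body (76 mm by 85 mm) begins 54 mm behind the grasp point. The pads swing forward as they close: fully open they stand 13 mm farther back than shut.
Start: joints at [-1.277, 0.087, 1.371, -0, 1.684, -0.103], TCP at [212.556, -507.284, 231.341] pointing down, gripper open.
Joint ranges: [-3.1, 3.1], [-0.76, 2.03], [0.27, 2.55], [-1.08, 4.22], [0.17, 2.65], [-2.57, 2.57]. Speed limits (rad/s): [2.79, 2.79, 3.14, 3.14, 3.14, 3.14].

### API

Orientations are given as a rotation vector (axis times angle).
In Python, from bench import r gives the robot as it stands.
- The arm moves only by the tool shift_gripper, called after "Call:" by a JSON object that holds its "api" and its "payload". Schema: {"type":"object","properties":{"segments":{"type":"array","items":{"type":"array","items":{"type":"number"},"minItems":5,"maxItems":5},"minItems":1,"maxItems":5},"squeeze":{"type":"number"},"only":{"type":"string"},"quiet":{"type":"boolean"},"lines":{"type":"string"}},"required":["segments"],"additionalProperties":false}. segments is a list of rows, 1 to 5 of them, each of 5 numbers: dx, dy, dz in mm, then a turn about the tool's z in rad, then the finger opening in mm; each row is the pose to reach, as a shift and turn from the pose commanded when the call began, along the tool's axes at that moment; what a row does not reach only later rows make up. A row lasts 1/8 s, in which the tool goes at most 62.5 mm and 0.188 rad, less where a joint would pass 70% of its speed; a pose out of reach is approached as far as the arm can. The fingers move at their own pace and stop on an object; squeeze is the grip in N (left out, the last holds). Time passes only in rows, so rows that do not move let the fingers close. The tool returns the time, the measured TCP pose, the force, the opening and the grip force at its end. only (a regular expression) keeps the lines of the reply that match it, lines (a string "A,B") keeps lines A to B, and quiet returns only ok. Input that does not fit is refused with a message, and nothing moves.
- r.get_obs(): the state, without advancing time (a new reading comes with each control period).
- r.get_image(name): name is "scene" or "top" or "wrist"; returns (picture, depth): 400x640x3 uint8, red, green, blue; 400x640 float32, mm along the optical axis (not along the pixel's ray), 0 where there is no reading.
- r.calibration(name): a dict with "vertical_fov" (degrees; the focal length in pixels is half the picture's height over the tangent of half this angle, whatever the lens; pixels are square), "cx", "cy" (the principal point, pixels), "dist" ([k1, k2, p1, p2, k3] as OpenCV has them; the pictures are not rectified), "R" (3x3) and "t" (3): a world point X has camera coordinates R X + t. Camera axes: x right, y down, z forward; pixel columns grow to the right and rows downward; lengths in mm; the calibration is good to about 2 mm. A picture is of the moment at which its call begins: read the wrist's pose just before it. calibration takes no time and is no camera call; for the wrist camera it gives the pose at the moment of the call.
- r.close_job(): hands the job in; it is judged then, once.
The state is a dict: "t": time; "q": joint angles; "qvel": joint speeds; "tau": joint torques, N m; "eef_pos": TCP position; "ee_rot": TCP orientation; "force": force on the tool from outside, world axes, zero at the start; "wrist_torque": the same for the moment, N m; "grip_width": finger opening in mm; "gripper_force": force on a finger pad.
Only numpy, scipy, OpenCV 4.12 (cv2) and the standard library are available. Lean on these libraries where they do the work, as an engineer would, in place of code of your own. Each camera call takes 0.05 s, during which the arm holds its last target. There are 200 camera calls.

## Working session

There is one attempt and no reset: what is moved stays moved. The work goes in short steps, Python scripts to look and compute and a tool call to move; the robot and the scene stay as the last step left them, time stands still between calls to the robot, and variables do not carry over. Pictures are saved under pics/ and viewed, at most 10 in all, crops included, and the job is handed in when it is done.

```bash
ls; mkdir -p pics
```

Create h.py:
```python
import numpy as np, cv2
from bench import r
def K(c):
    f=200/np.tan(np.radians(c["vertical_fov"])/2)
    return np.array([[f,0,c["cx"]],[0,f,c["cy"]],[0,0,1.]])
def ray(c,px):
    p=cv2.undistortPoints(np.array(px,float).reshape(-1,1,2),K(c),np.array(c["dist"],float)).reshape(-1,2)
    R=np.array(c["R"]);t=np.array(c["t"])
    d=np.c_[p,np.ones(len(p))]@R
    return -R.T@t,d
def onz(c,px,z):
    o,d=ray(c,px); return o+d*((z-o[2])/d[:,2])[:,None]
def cloud(c,depth):
    v,u=np.mgrid[:400,:640]; o,d=ray(c,np.c_[u.ravel(),v.ravel()])
    return (o+d*depth.reshape(-1,1)).reshape(400,640,3)
```

Run:
```python
from h import *
for n in("scene","top"):
    im,d=r.get_image(n);c=r.calibration(n)
    cv2.imwrite(f"pics/{n}0.png",im[...,::-1]);np.savez(f"{n}0.npz",im=im,d=d)
    print(n,c)
print(r.get_obs())
```

```text
bench.py
pics
scene {'vertical_fov': 57.581316249472614, 'cx': 321.7949001172506, 'cy': 200.5852725514522, 'dist': array([-0.07734376,  0.        ,  0.        ,  0.        ,  0.        ]), 'R': array([[-0.91324881, -0.40705315, -0.01686232],
       [-0.2708932 ,  0.6376388 , -0.72113358],
       [ 0.30429177, -0.6540065 , -0.69259081]]), 't': array([ 511.89251252,  187.13027223, 1049.45097799])}
top {'vertical_fov': 50.83911716703704, 'cx': 321.2180916506539, 'cy': 203.37965137883407, 'dist': array([-0.07664942,  0.        ,  0.        ,  0.        ,  0.        ]), 'R': array([[ 0.00406295, -0.99997709,  0.00541359],
       [-0.99131209, -0.00473935, -0.13144533],
       [ 0.13146797, -0.0048325 , -0.99130864]]), 't': array([ -22.11138591,  582.01566509, 1488.07362618])}
{'t': 0.1, 'q': array([-1.27712742e+00,  8.79077351e-02,  1.37214126e+00,  1.28868248e-06,
        1.68361627e+00, -1.03101061e-01]), 'qvel': array([ 1.14267065e-03, -1.02616460e-03, -3.79106873e-03,  1.40079906e-03,
       -7.37153706e-04,  3.47053527e-05]), 'tau': array([ 3.31288938e-03, -3.53015542e+01, -3.14219391e+01, -3.39347162e-05,
        7.93058658e-03, -5.17696648e-06]), 'eef_pos': array([ 212.40346945, -506.82878469,  230.22228116]), 'ee_rot': array([-3.07795103e+00, -6.18758273e-01,  3.07536238e-04]), 'force': array([ 0.34291581,  0.4909654 , -0.66747108]), 'wrist_torque': array([-0.06232336,  0.00101937, -0.00190002]), 'gripper_force': 0.0, 'grip_width': 85.41779076594916}
```

View pics/top0.png

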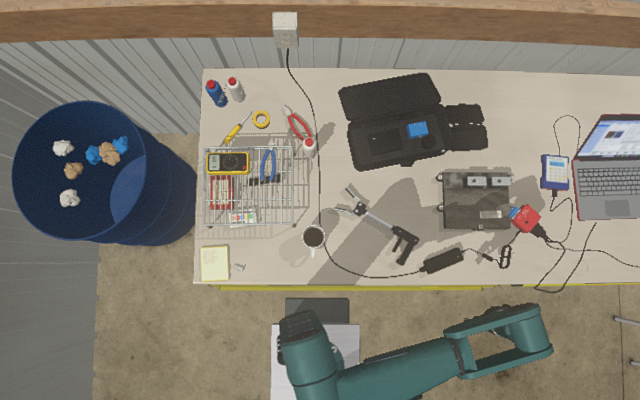

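View pics/scene0.png

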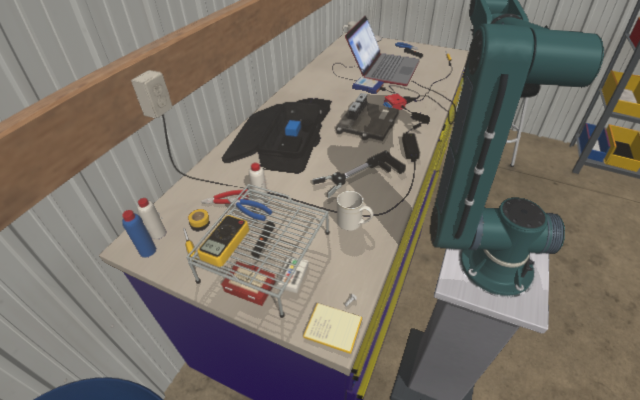

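The top view shows the shelf at about (205–310, 135–235), with the flashlight near (265, 165). The reacher runs from its jaws at (350, 200) to its grip at (405, 250), the mug is at (313, 237) and the brick at (440, 260). The scene view shows the flashlight under the deck at about (263, 240).

Run:
```python
from h import *
im=np.load("top0.npz")["im"];cv2.imwrite("pics/tc.png",cv2.resize(im[110:270,195:425,::-1],None,fx=3.4,fy=3.4,interpolation=cv2.INTER_CUBIC))
im=np.load("scene0.npz")["im"];cv2.imwrite("pics/sc.png",cv2.resize(im[140:320,180:410,::-1],None,fx=3.3,fy=3.3,interpolation=cv2.INTER_CUBIC))
```

```text
(no output)
```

View pics/tc.png

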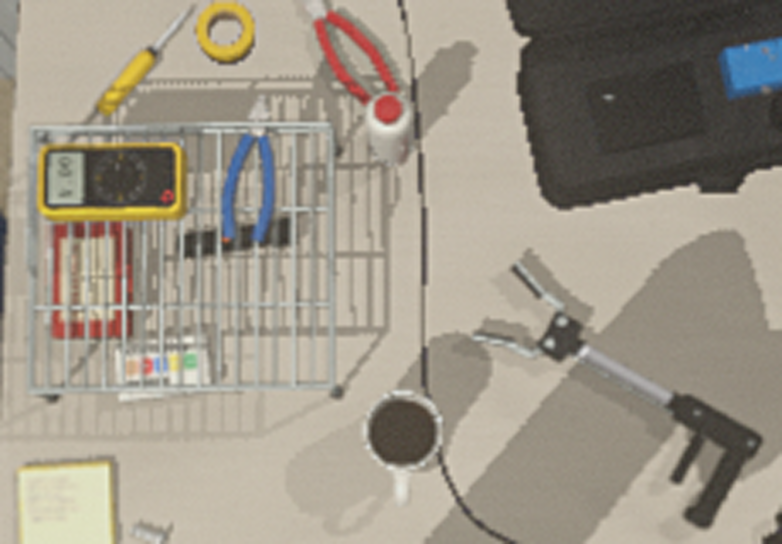

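View pics/sc.png

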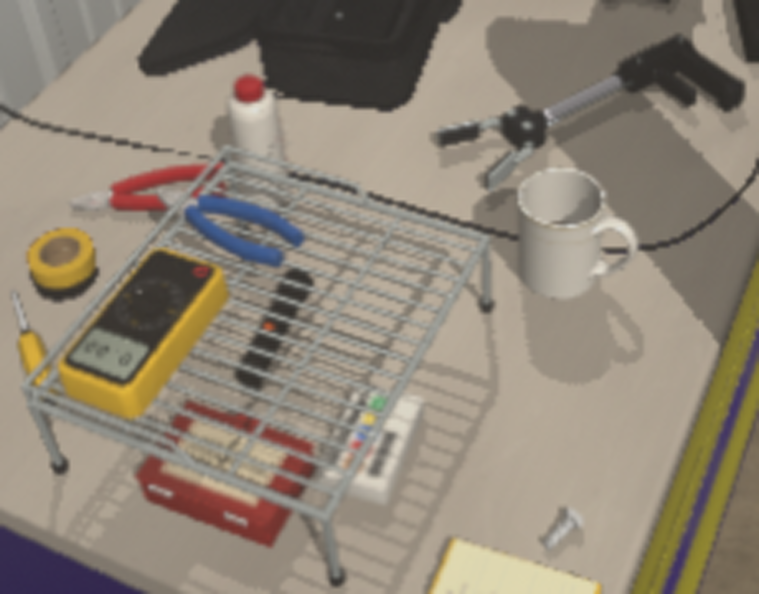

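The top crop shows the flashlight's dark ends at crop (185, 243) and (290, 233). The deck corners are at (32, 127), (330, 125), (333, 390) and (28, 392). The reacher's head is at (562, 335), its shaft end at (670, 400) and its grip butt at (700, 518). The mug's centre is at (403, 430). The scene crop shows the flashlight from (298, 280) to (248, 378).

Run:
```python
from h import *
np.set_printoptions(precision=1,suppress=True)
c=r.calibration("top");s=r.calibration("scene")
T=lambda p:np.array(p)/3.4+[195,110]
S=lambda p:np.array(p)/3.3+[180,140]
print("deck",onz(c,T([(32,127),(330,125),(333,390),(28,392)]),100))
print("deck sc",onz(s,S([(226,152),(487,240),(330,510),(32,392)]),100))
print("legfeet",onz(c,T([(337,392),(52,397)]),3),onz(s,S([(487,303),(337,578)]),3))
print("fl top",onz(c,T([(185,245),(290,233)]),14)); print("fl sc",onz(s,S([(248,380),(298,278)]),14))
print("reach head",onz(c,T([(562,335),(582,348),(672,402)]),20), "butt",onz(c,T([(700,518),(755,440),(682,478)]),20))
print("jawtips",onz(c,T([(516,265),(477,335)]),18))
print("mug",onz(c,T([(403,430),(401,497)]),100)[0],onz(c,T([(401,500)]),60))
print("can",onz(c,T([(388,108)]),149)); print("brick", onz(c,[[421,271],[463,251]],34),"case",onz(c,T([(562,208)]),90))
print("fuse",onz(c,T([(118,398),(212,385)]),20),"tin",onz(c,T([(55,335),(130,337),(130,225)]),37))
im=np.load("top0.npz")
P=cloud(c,im["d"])
# flashlight: dark pixels low under the shelf
g=im["im"].max(2); z=P[...,2]
m=(g<75)&(z<45)&(z>3)
def box(m,a):
    v,u=np.mgrid[:400,:640]; return m&(u>a[0])&(u<a[1])&(v>a[2])&(v<a[3])
mf=box(m,(243,286,172,192)); 
p=P[mf]; print("fl",mf.sum(),p.mean(0),p.min(0),p.max(0)); rect=cv2.minAreaRect(p[:,:2].astype(np.float32)); print(rect)
mr=box((z>5)&(z<45),(330,424,180,268)); p=P[mr]; print("re",mr.sum(),p[:,2].mean(),p.max(0)); 
np.save("re.npy",p)
bench=box(z>-99,(330,345,240,262)); print("bench z",P[bench][:,2].mean(),P[bench][:,2].std())
dk=box((z>85),(200,300,130,230));print("deck z",np.median(P[dk][:,2]))
```

```text
deck [[773.4 397.9 100. ]
 [776.1  85.  100. ]
 [499.1  78.2 100. ]
 [495.2 390.2 100. ]]
deck sc [[781.9  78.5 100. ]
 [500.5  88.5 100. ]
 [496.7 388.2 100. ]
 [770.6 390.6 100. ]]
legfeet [[504.8  79.9   3. ]
 [497.6 390.4   3. ]] [[505.1  79.3   3. ]
 [499.4 391.8   3. ]]
fl top [[664.  247.6  14. ]
 [677.8 132.8  14. ]]
fl sc [[661.8 257.   14. ]
 [682.3 130.9  14. ]]
reach head [[ 566.2 -163.1   20. ]
 [ 552.2 -184.6   20. ]
 [ 494.1 -281.1   20. ]] butt [[ 370.4 -309.2   20. ]
 [ 453.5 -370.1   20. ]
 [ 412.8 -290.6   20. ]]
jawtips [[ 642.9 -113.9   18. ]
 [ 566.   -71.4   18. ]]
mug [458.8   6.8 100. ] [[388.5   8.9  60. ]]
can [[780.7  23.4 149. ]]
brick [[ 339.6 -378.7   34. ]
 [ 411.  -534.4   34. ]] case [[ 691.1 -157.4   90. ]]
fuse [[495.7 314.4  20. ]
 [510.3 213.4  20. ]] tin [[561.5 380.8  37. ]
 [559.7 300.   37. ]
 [681.5 303.9  37. ]]
fl 67 [670.9 190.6  23.1] [656.2 136.4  13.5] [688.9 244.7  33.5]
((671.90283203125, 190.67462158203125), (22.94118309020996, 110.84046936035156), 6.4280195236206055)
re 1147 22.912897097327154 [672.1 -56.   41.6]
bench z 9.520121626316355 127.69676745985218
deck z 101.9231907090334
```

Add to h.py:
```python
from scipy.spatial.transform import Rotation as Ro
np.set_printoptions(precision=1,suppress=True)
def go(x,y,z,yaw):
    "shift to TCP x,y,z with tool y at world angle yaw (mod pi)"
    o=r.get_obs(); M=Ro.from_rotvec(o["ee_rot"]).as_matrix()
    d=M.T@(np.array([x,y,z])-o["eef_pos"]); a=np.arctan2(M[1,1],M[0,1]); t=-(yaw-a); t=(t+np.pi/2)%np.pi-np.pi/2
    print("shift",d,"turn %.3f"%t,"n",np.linalg.norm(d)/62.5,abs(t)/.188,"yaw now %.3f"%a,"q6 %.2f"%o["q"][5],"tcp",o["eef_pos"],"w %.1f"%o["grip_width"],"F",o["force"],"t %.1f"%o["t"])
```

```text
(no output)
```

Call:
{"api": "shift_gripper", "payload": {"segments": [[53,-19,10,0.188,85],[107,-37,20,0.376,85],[160,-56,30,0.564,85],[214,-74,40,0.752,85],[267,-93,50,0.944,85]]}}

```text
t: 0.72
eef_pos: [418.3, -322.4, 181.9]
ee_rot: [-3.054, 0.737, 0.001]
force: [-0.7, -0.7, 0.0]
grip_width: 85.3
gripper_force: 0.0
```

Run:
```python
from h import *
print(r.grasp_offset); go(422,-318,180,1.024)
im,d=r.get_image("wrist");c=r.calibration("wrist");print(c)
cv2.imwrite("pics/w1.png",im[...,::-1]);np.savez("w1.npz",im=im,d=d,**c)
```

```text
18.700000000000003
shift [ 1.3 -5.6  1.9] turn 0.073 n 0.09710519829315722 0.3892761868539648 yaw now -2.044 q6 1.28 tcp [ 418.3 -322.4  181.9] w 85.3 F [-0.7 -0.7  0. ] t 0.7
{'vertical_fov': 67.28991625942217, 'cx': 319.2962582157248, 'cy': 200.75290630969357, 'dist': array([-0.,  0.,  0.,  0.,  0.]), 'R': array([[-0.5, -0.9, -0. ],
       [-0.9,  0.4,  0.3],
       [-0.2,  0.1, -1. ]]), 't': array([-87.7, 476.5, 477.2])}
```

View pics/w1.png

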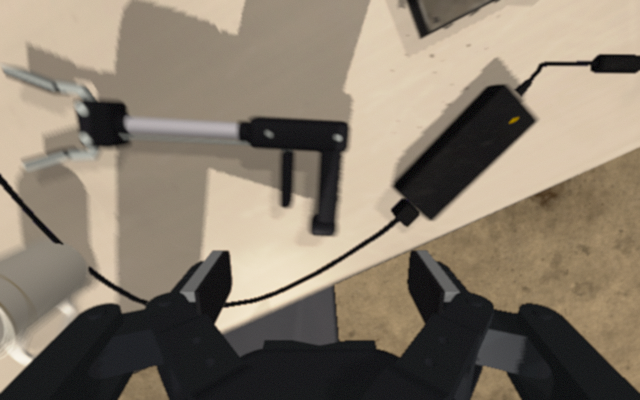

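The wrist view shows the reacher with its shaft from (130, 128) to (240, 131) and its housing from (250, 120) to (347, 150). The trigger's front face is at u≈282 for v 150–206, the grip's back face runs from (341, 150) to (337, 215), and the brick is to the right.

Run:
```python
from h import *
w=np.load("w1.npz");c={k:w[k] for k in("vertical_fov","cx","cy","dist","R","t")}
c={k:(float(v) if v.ndim==0 else v) for k,v in c.items()}
d=w["d"];P=cloud(c,d)
for p in[(103,124),(185,130),(300,135),(287,180),(330,185),(323,226),(60,145),(230,200)]: print(p,P[p[1],p[0]])
m=(P[...,2]>14)&(P[...,2]<45)&(w["im"].max(2)<255)
v,u=np.mgrid[:400,:640]
sh=P[m&(u>140)&(u<235)&(v>110)&(v<150)]; l=cv2.fitLine(sh[:,:2].astype(np.float32),cv2.DIST_HUBER,0,.01,.01).ravel();print("shaft",l,len(sh),sh[:,2].max())
e=l[:2]*np.sign(l[1]);f=np.array([-e[1],e[0]]);p0=l[2:]
q=lambda X:np.c_[(X[:,:2]-p0)@e,(X[:,:2]-p0)@f]
al=m&(u>60)&(u<360)&(v>85)&(v<245);A=q(P[al]);print("yaw",np.arctan2(e[1],e[0]),"x range",A.min(0),A.max(0))
g=q(P[m&(u>250)&(u<360)&(v>165)&(v<200)]);print("trig/grip x", np.histogram(g[:,0],bins=np.arange(g[:,0].min()-2,g[:,0].max()+3,3)))
pt=q(onz(c,[(281,180),(339,180)],26));print("trig front, grip back px",pt)
hd=q(onz(c,[(347,135),(250,133)],32));print("housing",hd)
print("tips",q(onz(c,[(5,70),(27,165)],20)))
# squeeze estimate: shaft at y=-42 ; x from features
for xs in(pt[0,0]-30,pt[1,0]+31,hd[0,0]+37,hd[1,0]-61): print("squeeze",p0+xs*e+42*f)
```

```text
(103, 124) [ 570.2 -162.8   35. ]
(185, 130) [ 531.4 -225.3   26.8]
(300, 135) [ 476.6 -322.5   32.6]
(287, 180) [ 485.3 -349.9  323.2]
(330, 185) [ 419.7 -325.9   30.6]
(323, 226) [ 384.3 -300.1   31.8]
(60, 145) [584.3 -85.3   1.1]
(230, 200) [ 448.3 -215.2   -1. ]
shaft [   0.5    0.9  529.4 -226.4] 1855 29.25867945265543
yaw 1.0677649 x range [-159.1  -39.4] [140.3 104.1]
trig/grip x (array([  9,  90,  98, 101, 102, 100, 102, 102,  49,   0,   0,   0,   0,
         0,   0,   0,   0, 135, 103, 100,  72,  32]), array([-155.5, -152.5, -149.5, -146.5, -143.5, -140.5, -137.5, -134.5,
       -131.5, -128.5, -125.5, -122.5, -119.5, -116.5, -113.5, -110.5,
       -107.5, -104.5, -101.5,  -98.5,  -95.5,  -92.5,  -89.5]))
trig front, grip back px [[ -90.5   45.6]
 [-149.1   43.8]]
housing [[-154.2   -1.4]
 [ -62.1   -0.5]]
tips [[172.2 -51.9]
 [172.9  39. ]]
squeeze [ 434.5 -311.8]
squeeze [ 435.6 -309.7]
squeeze [ 436.1 -308.9]
squeeze [ 433.2 -314. ]
```

The estimates agree: squeeze point about (434, -310), yaw about 1.045. Now I'll align and go down.

Run:
```python
from h import *
go(434,-310,-1,1.045)
```

```text
shift [  7.6  -9.9 181.3] turn 0.053 n 2.9074440494301665 0.28099051103932304 yaw now -2.044 q6 1.29 tcp [ 422.3 -316.7  180.2] w 84.7 F [ 2.5  2.7 -0.4] t 0.8
```

Call:
{"api": "shift_gripper", "payload": {"segments": [[7.6,-9.9,50,0.053,85],[7.6,-9.9,100,0.053,85],[7.6,-9.9,140,0.053,85],[7.6,-9.9,165,0.053,85],[7.6,-9.9,181,0.053,85]]}}

```text
t: 1.4
eef_pos: [427.5, -317.8, -0.4]
ee_rot: [-3.034, 0.808, 0.004]
force: [0.9, -1.0, -0.4]
grip_width: 84.9
gripper_force: 0.0
```

Call:
{"api": "shift_gripper", "payload": {"segments": [[0,0,0,0,85]]}}

```text
t: 1.52
eef_pos: [427.7, -317.9, 0.5]
ee_rot: [-3.034, 0.808, 0.004]
force: [0.2, -0.2, 1.6]
grip_width: 84.6
gripper_force: 0.0
```

Run:
```python
from h import *
go(434,-310,-1,1.045)
```

```text
shift [  1.5 -10.    1.5] turn 0.005 n 0.1634673908252636 0.026838831223187868 yaw now -2.092 q6 1.35 tcp [ 427.7 -317.9    0.5] w 84.6 F [ 0.2 -0.2  1.6] t 1.5
```

Call:
{"api": "shift_gripper", "payload": {"segments": [[1.5,-10,0,0,85],[1.5,-10,0,0,85]]}}

```text
t: 1.78
eef_pos: [436.2, -310.7, 3.3]
ee_rot: [3.035, -0.807, 0.004]
force: [0.3, 0.5, 0.2]
grip_width: 84.8
gripper_force: 0.0
```

Run:
```python
from h import *
go(434,-310,-1,1.045)
im,d=r.get_image("wrist");cv2.imwrite("pics/w2.png",im[...,::-1])
```

```text
shift [-2.3  0.5  4.3] turn 0.006 n 0.07795981279746128 0.032210148843777146 yaw now -2.091 q6 1.37 tcp [ 436.2 -310.7    3.3] w 84.8 F [0.3 0.5 0.2] t 1.8
```

View pics/w2.png

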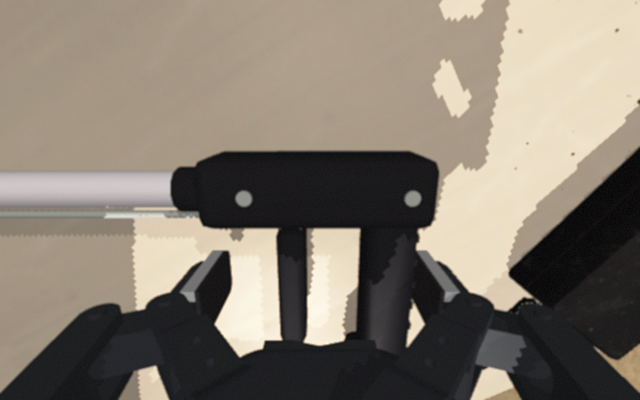

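The wrist view shows the trigger at u≈280 and the grip's back face at u≈412, so their middle is at 346 against the fingers' middle at 322. The fingers sit about 11 mm too far toward the jaws, because the earlier picture was taken while the arm was still settling. I'll shift +y and go down a little.

Call:
{"api": "shift_gripper", "payload": {"segments": [[0,11,3,0,85],[0,11,3,0,85],[0,11,3,0,85]]}}

```text
t: 2.2
eef_pos: [429.1, -320.4, -1.3]
ee_rot: [-3.035, 0.81, 0.0]
force: [0.0, -0.0, 0.9]
grip_width: 84.7
gripper_force: 0.0
```

Run:
```python
from h import *
go(430,-320,-1,1.045)
im,d=r.get_image("wrist");cv2.imwrite("pics/w3.png",im[...,::-1])
m=im[310].max(1)  # row across trigger and grip
print(np.where(np.abs(np.diff((im[312].max(1)<90).astype(int))))[0],np.where(np.abs(np.diff((im[240].max(1)<90).astype(int))))[0])
```

```text
shift [ 0.6 -0.7 -0.3] turn 0.004 n 0.01606227262086957 0.02230156352639102 yaw now -2.092 q6 1.35 tcp [ 429.1 -320.4   -1.3] w 84.7 F [ 0.  -0.   0.9] t 2.2
[ 82 120 131 219 252 282 334 386 419] [246 280 336 392 525]
```

Call:
{"api": "shift_gripper", "payload": {"segments": [[0,0,0,0,57],[0,0,0,0,57],[0,0,0,0,57],[0,0,0,0,57]], "squeeze": 40}}

```text
t: 2.75
eef_pos: [429.6, -321.0, -0.5]
ee_rot: [3.034, -0.808, 0.002]
force: [-2.0, -3.7, 4.3]
grip_width: 57.3
gripper_force: 15.6
```

Call:
{"api": "shift_gripper", "payload": {"segments": [[0,0,-2,0,57],[0,0,-5,0,57],[0,0,-5,0,57]]}}

```text
t: 3.12
eef_pos: [429.1, -319.4, 3.0]
ee_rot: [-3.035, 0.808, 0.002]
force: [-0.2, -0.9, -2.4]
grip_width: 57.1
gripper_force: 13.5
```

Run:
```python
from h import *
go(430,-320,-1,1.045)
im,d=r.get_image("wrist");cv2.imwrite("pics/w4.png",im[...,::-1])
```

```text
shift [1.1 0.1 4. ] turn 0.005 n 0.06662089764044643 0.02781070688740604 yaw now -2.091 q6 1.35 tcp [ 429.1 -319.4    3. ] w 57.1 F [-0.2 -0.9 -2.4] t 3.1
```

View pics/w4.png

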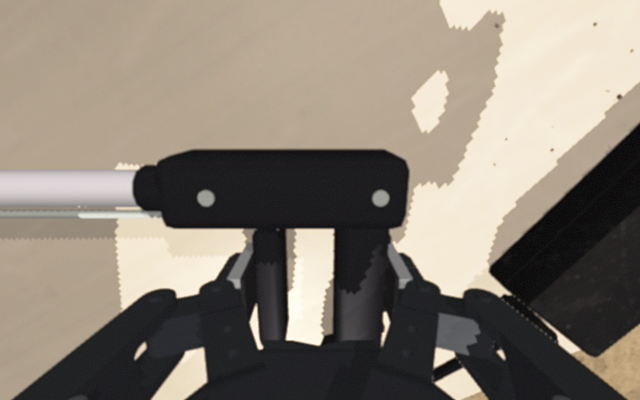

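The reacher is held between the pads and lifted. The shaft runs horizontally in the wrist image, so it lines up with the tool's y axis.

Run:
```python
from h import *
go(612,-236,25,1.52)
```

```text
shift [ 117.1 -163.4  -22. ] turn -0.470 n 3.236680390271549 2.499187900159468 yaw now -2.091 q6 1.35 tcp [ 429.1 -319.5    3. ] w 57.3 F [ 0.3 -0.1 -2.6] t 3.2
```

Call:
{"api": "shift_gripper", "payload": {"segments": [[0,0,-22,0,57],[20,-28,-22,-0.09,57],[45,-65,-22,-0.18,57],[72,-102,-22,-0.28,57],[95,-135,-22,-0.39,57]]}}

```text
t: 3.8
eef_pos: [580.1, -249.2, 25.1]
ee_rot: [-3.135, 0.199, 0.001]
force: [0.6, -1.0, -2.4]
grip_width: 57.1
gripper_force: 13.7
```

Run:
```python
from h import *
go(612,-236,25,1.52)
```

```text
shift [ 30.  -17.1   0.1] turn -0.076 n 0.5525899607107139 0.40475200540628176 yaw now -1.698 q6 1.20 tcp [ 580.1 -249.2   25.1] w 57.1 F [ 0.6 -1.  -2.4] t 3.8
```

Call:
{"api": "shift_gripper", "payload": {"segments": [[15,-8,0,-0.04,57],[28,-22,0,-0.08,57],[28,-22,0,-0.08,57],[28,-22,0,-0.08,57]]}}

```text
t: 4.3
eef_pos: [608.7, -232.6, 25.5]
ee_rot: [3.14, -0.081, -0.002]
force: [0.3, 0.1, -1.9]
grip_width: 56.6
gripper_force: 13.3
```

Run:
```python
from h import *
go(612,-236,25,1.52)
im,d=r.get_image("top");c=r.calibration("top");np.savez("top1.npz",im=im,d=d)
im2,d2=r.get_image("scene");np.savez("scene1.npz",im=im2,d=d2)
cv2.imwrite("pics/a1.png",np.vstack([cv2.resize(im[110:230,200:420,::-1],None,fx=2.4,fy=2.4,interpolation=2),cv2.resize(im2[130:250,220:440,::-1],None,fx=2.4,fy=2.4,interpolation=2)]))
```

```text
shift [3.5 3.3 0.5] turn -0.001 n 0.07695238864722777 0.005579064242015018 yaw now -1.623 q6 1.17 tcp [ 608.7 -232.6   25.5] w 56.6 F [ 0.3  0.1 -1.9] t 4.3
```

View pics/a1.png

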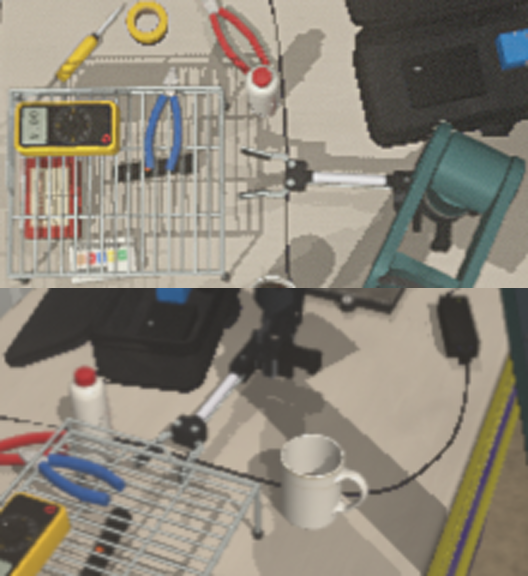

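The top panel shows the reacher's head at crop (297, 175), its shaft running to (390, 181) and its jaw tips at (242, 151) and (243, 193). The jaws are open and just outside the shelf's right edge.

Run:
```python
from h import *
c=r.calibration("top");w=np.load("top1.npz");P=cloud(c,w["d"])
T=lambda p:np.array(p)/2.4+[200,110]
v,u=np.mgrid[:400,:640]
a,b=T((312,165)),T((388,192))
m=(u>a[0])&(u<b[0])&(v>a[1])&(v<b[1])&(P[...,2]>25)&(P[...,2]<75)
s=P[m];l=cv2.fitLine(s.astype(np.float32),cv2.DIST_HUBER,0,.01,.01).ravel();print("shaft",m.sum(),l, "yaw",np.arctan2(l[1],l[0]))
for p in[(297,175),(398,185)]:
    q=T(p).astype(int);print(P[q[1]-2:q[1]+3,q[0]-2:q[0]+3].reshape(-1,3)[:,2])
print(onz(c,T([(297,175),(390,181),(242,151),(243,193)]),42))
s=r.calibration("scene");S=lambda p:(np.array(p)-[0,288])/2.4+[220,130]
print("head sc",onz(s,S([(186,432)]),45),"fl sc",onz(s,S([(97,572),(122,512)]),14))
print("fl top",onz(c,T([(117,174),(192,164)]),14), "case",onz(c,T([(383,142)]),50))
```

```text
shaft 164 [   0.1    1.    -0.   650.3 -108.5   48.4] yaw 1.5183113
[58.1 57.5 58.7 53.6 62.1 63.2 60.4 60.6 55.7 55.6 55.  62.9 50.4 53.9
 58.  60.2 61.1 58.4 58.7 61.1 53.2 56.5 52.7 58.8 53.2]
[ 51.4  57.1  57.3  58.5  49.   49.9  54.9  59.3  57.6  58.7  38.8  56.2
  53.2  58.4  56.1  49.   51.   58.6  58.2  57.2  -1.7 128.5 133.9 135.2
 134.3]
[[ 656.9  -28.4   42. ]
 [ 648.4 -169.7   42. ]
 [ 693.6   55.4   42. ]
 [ 628.8   53.2   42. ]]
head sc [[658.2 -19.1  45. ]] fl sc [[660.7 228.4  14. ]
 [682.7 126.7  14. ]]
fl top [[662.3 250.   14. ]
 [678.5 133.9  14. ]] case [[ 707.1 -158.8   50. ]]
```

Call:
{"api": "shift_gripper", "payload": {"segments": [[11,0,8,0,57],[11,0,15,0,57],[11,0,22,0,57],[11,0,22,0,57]]}}

```text
t: 4.9
eef_pos: [619.6, -232.3, 2.1]
ee_rot: [-3.14, 0.08, 0.004]
force: [-1.1, -0.2, -2.6]
grip_width: 57.4
gripper_force: 13.8
```

Run:
```python
from h import *
go(625.6,-126,3,1.52)
```

```text
shift [   0.6 -106.5   -0.8] turn -0.000 n 1.703356009197694 0.0005479344172760936 yaw now -1.622 q6 1.18 tcp [ 619.6 -232.3    2.1] w 57.4 F [-1.1 -0.2 -2.6] t 4.9
```

Call:
{"api": "shift_gripper", "payload": {"segments": [[0,-25,0,0,57],[0,-50,0,0,57],[0,-75,0,0,57],[0,-95,0,0,57],[0,-106,0,0,57]]}}

```text
t: 5.52
eef_pos: [626.1, -124.8, 3.9]
ee_rot: [3.14, -0.077, 0.0]
force: [0.6, 0.2, -2.9]
grip_width: 57.6
gripper_force: 13.5
```

Call:
{"api": "shift_gripper", "payload": {"segments": [[0,0,0,0,57]]}}

```text
t: 5.65
eef_pos: [626.1, -125.9, 3.8]
ee_rot: [3.14, -0.078, 0.0]
force: [-0.5, -0.4, -2.8]
grip_width: 57.5
gripper_force: 13.5
```

Run:
```python
from h import *
go(625.6,-126,3,1.52)
im,d=r.get_image("top");c=r.calibration("top")
im2,d2=r.get_image("scene")
cv2.imwrite("pics/a2.png",np.vstack([cv2.resize(im[145:215,230:350,::-1],None,fx=5,fy=4.2,interpolation=2),cv2.resize(im2[180:250,230:350,::-1],None,fx=5,fy=4.2,interpolation=2)]))
```

```text
shift [-0.5  0.1  0.8] turn 0.001 n 0.014184413832609839 0.007547929723376483 yaw now -1.620 q6 1.33 tcp [ 626.1 -125.9    3.8] w 57.5 F [-0.5 -0.4 -2.8] t 5.7
```

View pics/a2.png

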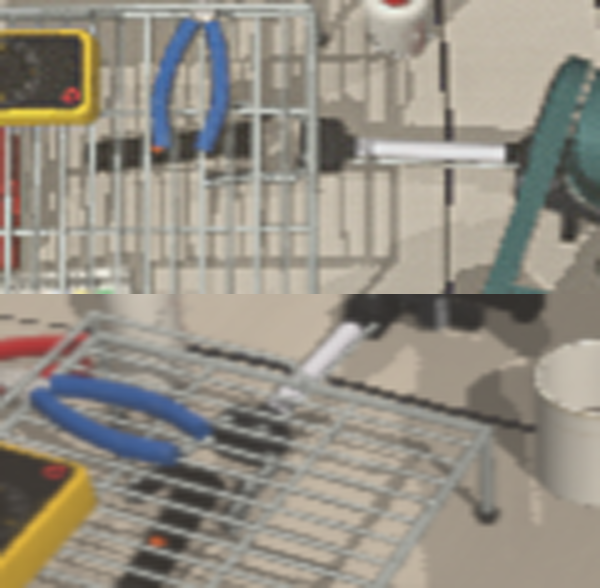

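The jaws straddle the flashlight's head: the near jaw is at crop (205–305, 178) and the flashlight's head end is at about x = 250. Now I'll squeeze.

Call:
{"api": "shift_gripper", "payload": {"segments": [[0,0,0,0,50],[0,0,0,0,46],[0,0,0,0,40],[0,0,0,0,40],[0,0,0,0,40]], "squeeze": 60}}

```text
t: 6.38
eef_pos: [626.2, -127.2, 4.1]
ee_rot: [3.14, -0.081, 0.001]
force: [0.1, -3.3, 0.1]
grip_width: 50.2
gripper_force: 62.6
```

Call:
{"api": "shift_gripper", "payload": {"segments": [[0,0,0,0,40],[0,0,0,0,40],[0,0,0,0,40]]}}

```text
t: 6.75
eef_pos: [626.1, -126.9, 3.8]
ee_rot: [3.14, -0.08, 0.001]
force: [-0.7, -2.5, 0.5]
grip_width: 49.9
gripper_force: 62.6
```

Run:
```python
from h import *
go(625.6,-126,3,1.52)
im,d=r.get_image("top");c=r.calibration("top")
np.savez("top2.npz",im=im,d=d)
im2,d2=r.get_image("scene")
cv2.imwrite("pics/a3.png",np.vstack([cv2.resize(im[145:215,230:350,::-1],None,fx=5,fy=4.2,interpolation=2),cv2.resize(im2[180:250,230:350,::-1],None,fx=5,fy=4.2,interpolation=2)]))
```

```text
shift [-0.5 -0.9  0.8] turn -0.000 n 0.020702935844329008 0.0012527147277096903 yaw now -1.622 q6 1.33 tcp [ 626.1 -126.9    3.8] w 49.9 F [-0.7 -2.5  0.5] t 6.8
```

View pics/a3.png

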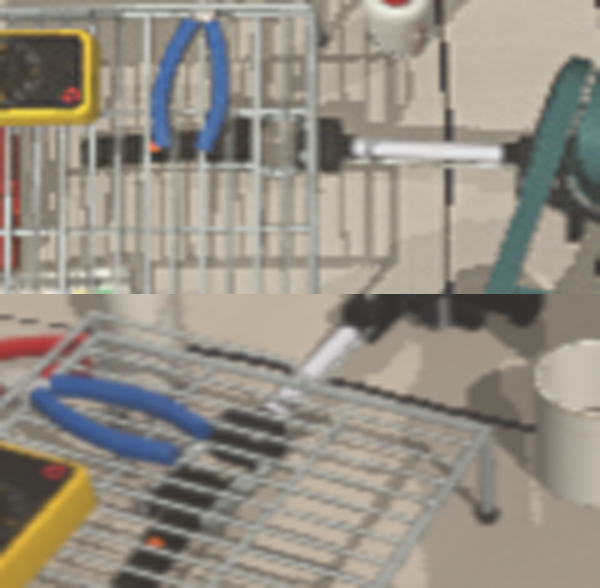

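Clamped: the opening stopped at 50 mm and the flashlight has swung into line with the shaft. Now I'll pull it out.

Call:
{"api": "shift_gripper", "payload": {"segments": [[0,12,0,0,40],[0,35,0,0,40],[0,60,0,0,40],[0,85,0,0,40],[0,110,0,0,40]]}}

```text
t: 7.48
eef_pos: [620.0, -238.7, 3.7]
ee_rot: [-3.14, 0.081, 0.0]
force: [1.0, 3.0, 1.1]
grip_width: 50.1
gripper_force: 62.5
```

Call:
{"api": "shift_gripper", "payload": {"segments": [[0,25,0,0,40],[0,50,0,0,40],[0,75,0,0,40],[0,95,0,0,40],[0,105,0,0,40]]}}

```text
t: 8.1
eef_pos: [614.8, -343.0, 3.6]
ee_rot: [-3.14, 0.081, 0.0]
force: [-0.3, 2.2, 1.0]
grip_width: 50.2
gripper_force: 62.3
```

Call:
{"api": "shift_gripper", "payload": {"segments": [[-15,0,0,0,40],[-30,0,0,0,40],[-30,0,0,0,40],[-30,0,0,0,40]]}}

```text
t: 8.6
eef_pos: [585.6, -341.6, 4.4]
ee_rot: [3.137, -0.08, 0.002]
force: [-0.1, -3.4, 2.1]
grip_width: 50.2
gripper_force: 62.7
```

Run:
```python
from h import *
go(625.6,-126,3,1.52)
im,d=r.get_image("top");c=r.calibration("top")
np.savez("top3.npz",im=im,d=d)
cv2.imwrite("pics/a4.png",cv2.resize(im[120:260,250:430,::-1],None,fx=4,fy=4,interpolation=2))
```

```text
shift [  29.  -217.4    0.8] turn -0.000 n 3.508789190310956 0.0016859339321178995 yaw now -1.622 q6 1.01 tcp [ 585.6 -341.6    4.4] w 50.2 F [-0.1 -3.4  2.1] t 8.6
```

View pics/a4.png

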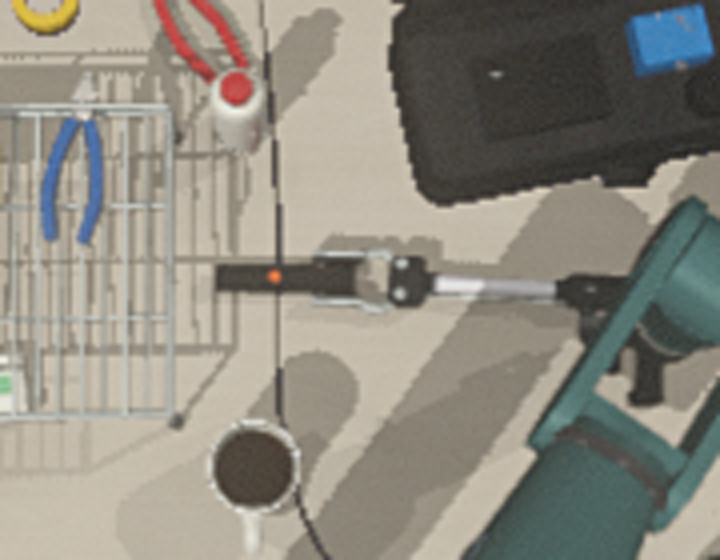

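The flashlight is clear of the shelf, with its tail at crop (217, 278), well right of the deck edge at 172, and still clamped. Now I'll set the reacher down, release it and lift.

Call:
{"api": "shift_gripper", "payload": {"segments": [[0,0,2,0,40],[0,0,4,0,40],[0,0,4,0,57],[0,0,4,0,66],[0,0,4,0,85]]}}

```text
t: 9.28
eef_pos: [584.6, -339.3, -1.3]
ee_rot: [-3.14, 0.078, 0.003]
force: [0.3, 0.3, 0.0]
grip_width: 81.9
gripper_force: 0.0
```

Call:
{"api": "shift_gripper", "payload": {"segments": [[0,0,0,0,85],[0,0,0,0,85],[0,0,0,0,85]]}}

```text
t: 9.65
eef_pos: [585.0, -340.1, -0.3]
ee_rot: [3.14, -0.08, -0.0]
force: [-0.2, -0.1, -0.3]
grip_width: 84.7
gripper_force: 0.0
```

Call:
{"api": "shift_gripper", "payload": {"segments": [[0,0,-20,0,85],[0,0,-60,0,85],[0,0,-110,0,85],[0,0,-150,0,85],[0,0,-150,0,85]]}}

```text
t: 10.28
eef_pos: [587.5, -341.8, 157.8]
ee_rot: [3.133, -0.08, 0.017]
force: [0.5, -0.3, -0.2]
grip_width: 85.1
gripper_force: 0.0
```

```bash
python3 - <<'E'
from h import *
im,d=r.get_image("top");c=r.calibration("top")
P=cloud(c,d);np.savez("top4.npz",im=im,d=d)
v,u=np.mgrid[:400,:640];z=P[...,2]
m=(im.max(2)<80)&(u>296)&(u<345)&(v>180)&(v<198)&(z>6)
n,lab,st,ce=cv2.connectedComponentsWithStats(m.astype(np.uint8));k=1+st[1:,4].argmax();q=P[lab==k]
print(st[k],q.mean(0),q.max(0),q.min(0));print(cv2.minAreaRect(q[:,:2].astype(np.float32)))
hit=(lab==k);uu=u[hit];a=hit&(u<uu.min()+2);b=hit&(u>uu.max()-2)
ends=onz(c,[(uu.min()-.5,v[a].mean()),(uu.max()+.5,v[b].mean())],20);print("ends",ends)
go(*ends.mean(0)[:2],100,0)
cv2.imwrite("pics/a5.png",cv2.resize(im[150:250,270:420,::-1],None,fx=4.5,fy=4.5,interpolation=2))
E
```

```text
[304 186  34   7 169] [635.4 -22.6  32.5] [ 649.9   44.2 1551.8] [381.4 -77.7  13.2]
((515.6599731445312, -16.894187927246094), (268.4812316894531, 121.91985321044922), 0.0521240159869194)
ends [[637.7  45.9  20. ]
 [638.4 -79.5  20. ]]
shift [  34.8 -326.6   53.2] turn 1.520 n 5.323293825886505 8.084549367266442 yaw now -1.622 q6 1.01 tcp [ 586.3 -340.9  154.3] w 85.2 F [ 0.6  1.8 -0.1] t 10.3
```

View pics/a5.png

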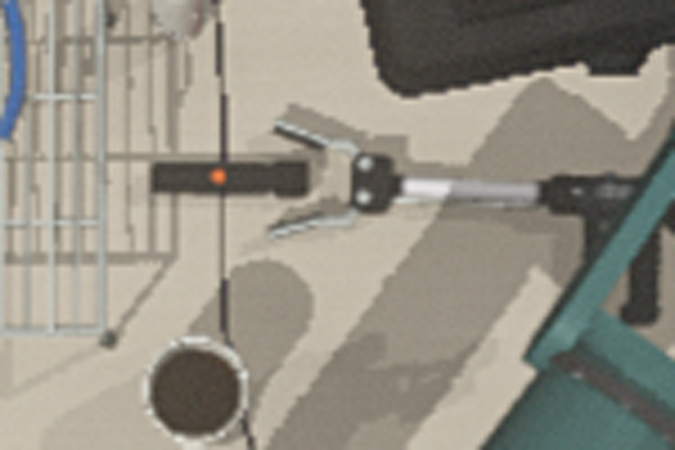

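The reacher lies flat with its jaws open. The flashlight runs from crop (150, 177) to (310, 180), free between them, with its middle near (638, -18). I'll take it by the barrel towards the tail.

Call:
{"api": "shift_gripper", "payload": {"segments": [[7,-60,0,-0.18,85],[14,-120,0,-0.36,85],[21,-180,0,-0.54,85],[28,-240,0,-0.72,85],[35,-300,0,-0.9,85]]}}

```text
t: 10.95
eef_pos: [634.4, -40.2, 148.1]
ee_rot: [-2.858, -1.302, 0.004]
force: [0.5, -1.0, 0.4]
grip_width: 85.1
gripper_force: 0.0
```

Run:
```python
from h import *
go(638,-2,100,0)
```

```text
shift [ 31.2 -22.3  48.1] turn -0.716 n 0.9845533035206591 3.808390501064316 yaw now -0.716 q6 0.56 tcp [634.4 -40.2 148.1] w 85.1 F [ 0.5 -1.   0.4] t 10.9
```

Call:
{"api": "shift_gripper", "payload": {"segments": [[15,-11,10,-0.18,85],[31,-22,25,-0.36,85],[31,-22,48,-0.54,85],[31,-22,48,-0.716,85],[31,-22,48,-0.716,85]]}}

```text
t: 11.58
eef_pos: [638.2, -4.2, 99.8]
ee_rot: [-2.228, -2.211, 0.004]
force: [-0.2, -0.5, 0.4]
grip_width: 85.0
gripper_force: 0.0
```

Run:
```python
from h import *
go(638,-2,4,0.0)
c=r.calibration("wrist");im,d=r.get_image("wrist");P=cloud(c,d);z=P[...,2]
m=(im.max(2)<80)&(z>8)&(z<36);v,u=np.mgrid[:400,:640]
q=P[m&(abs(P[...,0]-638)<22)&(P[...,1]>-40)&(P[...,1]<60)];print(len(q),cv2.minAreaRect(q[:,:2].astype(np.float32)),np.percentile(q[:,2],95),np.median(q[q[:,2]>20],0))
```

```text
shift [ 2.2  0.2 95.8] turn -0.008 n 1.5338732030703774 0.04035377763138724 yaw now -0.008 q6 -0.09 tcp [638.2  -4.2  99.8] w 85.0 F [-0.2 -0.5  0.4] t 11.6
3551 ((637.8451538085938, 3.623180389404297), (87.18042755126953, 43.57560348510742), 89.9395523071289) 27.00406573169448 [640.9   9.5  25.8]
```

Call:
{"api": "shift_gripper", "payload": {"segments": [[2,1.5,30,0,85],[2,1.5,60,0,85],[2,1.5,80,0,85],[2,1.5,90,0,85],[2,1.5,95,0,85]]}}

```text
t: 12.25
eef_pos: [641.0, -2.5, 6.7]
ee_rot: [2.228, 2.214, 0.0]
force: [0.2, -0.4, 0.1]
grip_width: 85.0
gripper_force: 0.0
```

Call:
{"api": "shift_gripper", "payload": {"segments": [[0,0,0,0,60],[0,0,0,0,40],[0,0,0,0,22],[0,0,0,0,22],[0,0,0,0,22]], "squeeze": 40}}

```text
t: 12.88
eef_pos: [641.3, -2.5, 7.8]
ee_rot: [2.227, 2.214, 0.001]
force: [-1.1, 0.2, 2.9]
grip_width: 25.8
gripper_force: 39.5
```

Call:
{"api": "shift_gripper", "payload": {"segments": [[0,0,0,0,22],[0,0,-20,0,22],[0,0,-60,0,22],[0,0,-110,0,22],[0,0,-160,0,22]]}}

```text
t: 13.5
eef_pos: [640.2, -2.3, 168.1]
ee_rot: [-2.227, -2.215, 0.001]
force: [-0.1, 0.5, -1.3]
grip_width: 25.1
gripper_force: 39.7
```

Call:
{"api": "shift_gripper", "payload": {"segments": [[0,0,0,0,22]]}}

```text
t: 13.62
eef_pos: [643.7, -2.6, 173.9]
ee_rot: [2.221, 2.208, 0.013]
force: [0.2, -0.7, -1.5]
grip_width: 25.1
gripper_force: 39.7
```

Run:
```python
from h import *
go(560,256,160,0.0)
```

```text
shift [258.1 -85.4  12.6] turn -0.006 n 4.354946441446826 0.030001242340240614 yaw now -0.006 q6 -0.09 tcp [643.7  -2.6 173.9] w 25.1 F [ 0.2 -0.7 -1.5] t 13.6
```

Call:
{"api": "shift_gripper", "payload": {"segments": [[55,-18,0,0,22],[110,-36,0,0,22],[165,-54,0,0,22],[220,-72,0,0,22],[258,-84,0,0,22]]}}

```text
t: 14.25
eef_pos: [556.1, 258.2, 164.7]
ee_rot: [-2.224, -2.216, 0.005]
force: [0.1, -0.5, -1.1]
grip_width: 25.4
gripper_force: 39.8
```

Call:
{"api": "shift_gripper", "payload": {"segments": [[0,0,0,0,22],[0,0,0,0,22]]}}

```text
t: 14.5
eef_pos: [557.7, 255.5, 165.3]
ee_rot: [-2.227, -2.215, 0.004]
force: [0.1, -0.4, -0.7]
grip_width: 25.4
gripper_force: 39.8
```

Run:
```python
from h import *
go(560,256,160,0.0)
c=r.calibration("wrist");im,d=r.get_image("wrist")
cv2.imwrite("pics/w5.png",im[...,::-1])
P=cloud(c,d);z=P[...,2]
q=P[(im.max(2)<80)&(z>155)&(z<215)&(abs(P[...,0]-560)<30)]
for y in range(170,330,15):
    k=q[abs(q[:,1]-y)<7]
    if len(k)>5: print(y,len(k),np.median(k,0),k[:,2].max())
```

```text
shift [0.5 2.3 5.3] turn -0.006 n 0.09216580276867839 0.029261417858910878 yaw now -0.006 q6 0.34 tcp [557.7 255.5 165.3] w 25.4 F [ 0.1 -0.4 -0.7] t 14.5
215 598 [557.4 218.3 182.8] 185.20900455391046
230 1173 [557.5 230.1 183.2] 185.35364613110642
245 1320 [558.5 245.6 183.4] 214.34464700496235
260 3073 [559.1 262.3 184.2] 214.9826516177855
275 1909 [557.4 273.5 183.5] 214.95453870882386
290 1706 [558.3 290.1 183.2] 185.62140766012203
305 1243 [558.4 302.8 180.7] 185.07133353535383
```

View pics/w5.png

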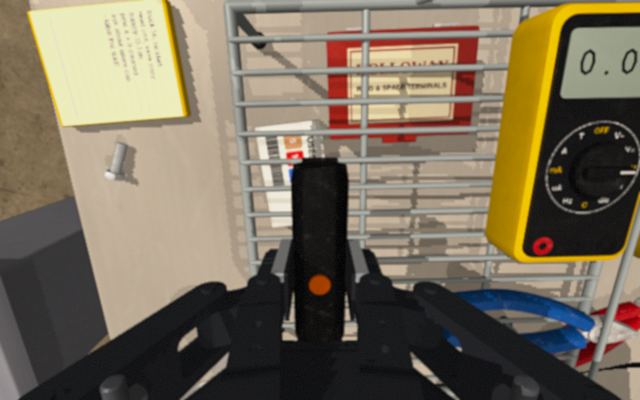

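Call:
{"api": "shift_gripper", "payload": {"segments": [[0,2,20,0,22],[0,2,38,0,22],[0,2,46,0,22],[0,2,51,0,22],[0,2,54,0,22]]}}

```text
t: 15.18
eef_pos: [560.4, 256.1, 112.6]
ee_rot: [2.228, 2.215, 0.0]
force: [0.3, -0.4, -1.5]
grip_width: 25.3
gripper_force: 39.8
```

Call:
{"api": "shift_gripper", "payload": {"segments": [[0,0,1,0,22],[0,0,2,0,22],[0,0,3,0,22],[0,0,3,0,22]]}}

```text
t: 15.68
eef_pos: [560.2, 256.1, 109.8]
ee_rot: [2.228, 2.215, 0.0]
force: [1.3, -0.1, -1.8]
grip_width: 25.2
gripper_force: 39.8
```

Run:
```python
from h import *
go(560,256,107,0.0)
```

```text
shift [-0.1 -0.2  2.8] turn -0.006 n 0.04448142999886417 0.030171391815721354 yaw now -0.006 q6 0.34 tcp [560.2 256.1 109.8] w 25.2 F [ 1.3 -0.1 -1.8] t 15.7
```

Call:
{"api": "shift_gripper", "payload": {"segments": [[0,0,1,0,22],[0,0,2,0,22],[0,0,2,0,22]]}}

```text
t: 16.05
eef_pos: [560.3, 256.1, 107.8]
ee_rot: [2.228, 2.215, 0.0]
force: [0.9, -1.0, -1.2]
grip_width: 25.1
gripper_force: 39.8
```

Call:
{"api": "shift_gripper", "payload": {"segments": [[0,0,1,0,22],[0,0,1,0,22]]}}

```text
t: 16.3
eef_pos: [560.3, 256.1, 107.7]
ee_rot: [2.227, 2.215, 0.001]
force: [-2.1, -0.6, 4.5]
grip_width: 25.3
gripper_force: 40.3
```

Contact felt (force up to +4.5 N). I'll open, rise and check by measurement.

Call:
{"api": "shift_gripper", "payload": {"segments": [[0,0,0,0,32],[0,0,0,0,45],[0,0,0,0,60],[0,0,0,0,65]]}}

```text
t: 16.8
eef_pos: [560.2, 256.1, 106.5]
ee_rot: [-2.228, -2.215, 0.0]
force: [-0.5, -0.7, 0.5]
grip_width: 64.8
gripper_force: 0.0
```

Call:
{"api": "shift_gripper", "payload": {"segments": [[0,0,-20,0,65],[0,0,-60,0,65],[0,0,-110,0,65],[0,0,-150,0,65],[0,0,-150,0,65]]}}

```text
t: 17.42
eef_pos: [562.0, 256.7, 262.2]
ee_rot: [2.225, 2.212, 0.014]
force: [-1.1, -0.1, -0.7]
grip_width: 64.8
gripper_force: 0.0
```

Call:
{"api": "shift_gripper", "payload": {"segments": [[0,0,0,0,65],[0,0,0,0,65]]}}

```text
t: 17.68
eef_pos: [559.5, 255.8, 254.3]
ee_rot: [-2.227, -2.214, 0.006]
force: [0.1, 0.3, -0.3]
grip_width: 64.8
gripper_force: 0.0
```

Run:
```python
from h import *
c=r.calibration("wrist");im,d=r.get_image("wrist");P=cloud(c,d);z=P[...,2]
q=P[(im.max(2)<80)&(z>108)&(z<150)&(abs(P[...,0]-560)<35)&(P[...,1]>150)&(P[...,1]<330)]
print("flash",len(q),cv2.minAreaRect(q[:,:2].astype(np.float32)),"top z",np.percentile(q[:,2],[5,50,95]))
for y in range(170,320,20):
    k=q[abs(q[:,1]-y)<8]
    if len(k)>5: print(y,np.median(k,0))
im,d=r.get_image("top");c=r.calibration("top");P=cloud(c,d);z=P[...,2]
v,u=np.mgrid[:400,:640]
for n,b in(("head",(348,356,187,193)),("shaft",(362,388,188,194)),("hous",(393,412,186,196))):
    k=P[(u>b[0])&(u<b[1])&(v>b[2])&(v<b[3])&(z<60)]; print(n,np.percentile(k[:,2],[25,50,75]))
a=np.load("top0.npz")["im"].astype(int)
for n,b in(("mug",(300,328,222,260)),("can",(300,320,132,160))): print(n,np.abs(a-im)[b[2]:b[3],b[0]:b[1]].mean())
o=r.get_obs();print(o["t"],o["force"],o["eef_pos"])
```

```text
flash 3420 ((559.6635131835938, 240.92202758789062), (29.762968063354492, 129.7006378173828), 0.06422176957130432) top z [117.  125.5 128.4]
170 [560.6 177.3 127.3]
190 [560.2 190.3 127.7]
210 [560.3 208.1 125.1]
230 [560.4 230.  125.7]
250 [561.5 249.6 124.1]
270 [560.6 270.2 125.7]
290 [560.7 290.1 125.5]
310 [560.8 304.1 124.1]
head [29.8 32.3 34.4]
shaft [17.8 21.8 25.8]
hous [21.2 30.4 33.3]
mug 4.975563909774436
can 18.588690476190475
17.775 [-0.1 -0.3 -0.1] [559.7 255.9 254.7]
```

The flashlight lies flat on the deck at (560, 241). I'll check the can's cap position, since that patch changed, then hand in.

Run:
```python
from h import *
def cap(im):
    i=im[128:160,300:322].astype(int);m=(i[...,0]-i[...,1]>60);y,x=np.nonzero(m);return x.mean()+300,y.mean()+128,m.sum()
a,_=r.get_image("top");print(cap(np.load("top0.npz")["im"]),cap(np.load("top4.npz")["im"]),cap(a))
ok=np.hypot(*(np.array(cap(a)[:2])-cap(np.load("top0.npz")["im"])[:2]))<2
print(ok)
if ok: print(r.close_job())
```

```text
(np.float64(307.4782608695652), np.float64(137.95652173913044), np.int64(92)) (np.float64(307.4782608695652), np.float64(137.95652173913044), np.int64(92)) (np.float64(307.44736842105266), np.float64(137.8684210526316), np.int64(76))
True
the job is handed in; nothing more can be done
None
```

The job is handed in at about 18 s of the 56 s, and no verdict came back: by my measurements the flashlight lies flat on the bare front wires, the reacher lies flat on the open bench, and the mug and can have not moved (tin and fuse box not re-measured); I viewed 13 pictures, over the limit of 10.

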